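# Hold a glaze test tile in the colour reader

### The arm

A 6-joint arm with a two-finger parallel gripper is mounted at the origin on the work surface. World frame = base frame: x ahead of the robot, y to its left, z up, the work surface at z = 0. Lengths are in m, angles in rad, forces in N, time in s.
With the tool pointing down it reaches from about 0.35 to 0.975 m from the base axis. Payload 4.9 kg.
Tool frame: the origin (TCP) lies on the centre line of the jaws, within the pads' length; the fingertips stand ahead of it and the grasp point (between the pads) lies 6 mm ahead of it (env.tips_ahead is the z of the fingertips in the tool frame, in m); z points along the fingers, y is the line along which they close (so a half turn about z gives the same grasp; the last joint's range is limited). The gripper opens to 85 mm and grips with 20 to 120 N. Pads are 22 mm wide; open, the fingers measure 114 mm over their backs; the gripper's body (76 mm by 85 mm) begins 54 mm behind the grasp point. The pads swing forward as they close: fully open they stand 13 mm farther back than shut.
Start: joints at [1.057, 0.053, 1.613, -0, 1.476, -0.119], TCP at [0.24, 0.577, 0.256] pointing down, gripper open.
Joint ranges: [-3.01, 3.01], [-1.01, 2.22], [0.06, 2.58], [-1.02, 4.17], [0.09, 2.62], [-3.14, 3.14]. Speed limits (rad/s): [2.57, 2.57, 3.14, 3.14, 3.14, 3.14].

### API

Orientations are given as [roll, pitch, yaw] about the fixed x, y, z axes, in that order (R = Rz(yaw) Ry(pitch) Rx(roll)).
In Python, from cell import env, capture, camera_info, job gives the robot as it stands.
- The arm moves only by the shell command python3 -m pendant 'ROWS' [FORCE]. ROWS is JSON, a list of rows, each an object of numbers: "dx", "dy", "dz": the shift along the tool's x, y, z as a fraction of full scale; "wx", "wy", "wz": the turn, a rotation vector about the tool's x, y, z as a fraction of full scale; "jaw": the opening, from 0 (shut) to 1 (fully open). A call has 1 to 8 rows; each row is the pose to reach, as a shift and turn from the pose commanded when the call began, along the tool's axes at that moment; what a row does not reach only later rows make up. Full scale, the value 1, is 0.15 m for a shift and 90 degrees for a turn. A row lasts 1/8 s, in which the tool goes at most 62.5 mm and 10.7 degrees, less where a joint would pass 70% of its speed; a pose out of reach is approached as far as the arm can. A call with a number of a shift or a turn outside -1 to 1 is refused whole. A call with a gripper value outside its range is refused whole. The fingers move at their own pace and stop on an object; FORCE is the grip in N (left out, the last holds). Time passes only in rows, so rows that repeat a pose let the fingers close. It gives the time, the measured TCP pose, the force, the opening and the grip force at its end, in the units of the state.
- env.read_state(): the state, without advancing time (a new reading comes with each control period).
- capture(name): name is "scene" or "top"; returns the picture (384x512x3 uint8, blue, green, red); there is no depth.
- camera_info(name): a dict with "vfov" (degrees; the focal length in pixels is half the picture's height over the tangent of half this angle, whatever the lens; pixels are square), "cx", "cy" (the principal point, pixels), "R" (3x3) and "t" (3): a world point X has camera coordinates R X + t. Camera axes: x right, y down, z forward; pixel columns grow to the right and rows downward; lengths in m; the calibration is good to about 2 mm. A picture is of the moment at which its call begins. camera_info takes no time and is no camera call.
- job.sign_off(): hands the job in; it is judged then, once.
The state is a dict: "t": time; "joint_pos": joint angles; "joint_vel": joint speeds; "joint_torque": joint torques, N m; "eef_pos": TCP position; "orientation": TCP orientation; "wrist_force": force on the tool from outside, world axes, zero at the start; "torque": the same for the moment, N m; "grip_width": opening from 0.0 (shut) to 1.0 (fully open); "finger_force": force on a finger pad.
Only numpy, scipy, OpenCV 4.12 (cv2) and the standard library are available. Lean on these libraries where they do the work, as an engineer would, in place of code of your own. Each camera call takes 0.05 s, during which the arm holds its last target. There are 200 camera calls.

### The job

Lift the dust cap off the slot of the colour reader, set it upright and centred on top of the narrow wooden stand and let go of it. Then take the tall narrow test tile out of the rack and lower it upright through the reader's slot until about 60 mm of it is inside, and finish while still holding it there, gripped by its top and hanging clear of the reader's floor. Leave the other tiles and the things lying about where they are.

Things in the scene. Friction and masses are not known exactly. Their poses are not given: they have to be found in the camera images.
- reader: colour reader: a light-proof grey box with a white top, fixed to the table, 150 (x) by 130 (y) by 102 high; origin at the centre of its underside, z up. It is hollow below its 12 thick top plate; its inner floor is 90 below its top face. One slot in the middle of the top, hidden at the start by the dust cap.
- slot (a point): centre of the slot's mouth, level with the top face of the reader (102 above the table). The slot is 11 wide along the reader's x and 48 long along its y (2 mm more than the tile is thick, 4 mm more than it is wide), with a small bevel of 3 at its mouth. Axes as the reader's.
- cap: dust cap, loose, grey: a plate 40 (x) by 80 (y) by 8 thick with an upright grip bar in the middle of it, 12 thick (x), 40 long (y), rising from 8 to 42 above the underside; origin at the centre of the underside, z up. It lies flat on the reader, over the slot, bar up. About 0.12 kg.
- stand: narrow wooden stand, fixed: an upright block 24 (x) by 60 (y) on a foot 90 by 90 by 12, 90 high in all; origin at the centre of its underside, z up
- stand_top (a point): centre of the stand's flat top, 24 (x) by 60 (y), 90 above the table; axes as the stand's
- rack: low wooden tile rack, fixed, 160 (x) by 90 (y), base 8 thick, with three grooves along its y, at x = -50, 0 and 50; each is 12 wide between two ribs that reach up to 30 above the table; origin at the centre of its underside. In each groove stands one tile, in any order.
- tile: the tall narrow test tile, loose, fired grey clay: 9 thick (x), 44 wide (y), 130 high (z); origin at the centre of its lower edge face, z up. It stands upright in one groove of the rack, its foot 8 above the table. About 0.1 kg.
- tile_wide: another tile of the same clay, 9 thick (x), 70 wide (y), only 80 high, standing in the rack; origin at the centre of its foot; to be left
- tile_short: another tile of the same clay, 9 thick (x), 44 wide (y), only 80 high, standing in the rack; origin at the centre of its foot; to be left
- bowl: small round clay bowl, 76 across, 45 high; a bystander, to be left
- loop_tool: loop tool with a wooden handle and a wire loop at each end, about 200 long, 16 thick, lying; a bystander, to be left
- face_disc: round fired clay disc with a face scratched in it, 80 across, 12 thick, lying flat; a bystander, to be left
- beaker: clay beaker, 72 across, 85 high; a bystander, to be left
- wood_knife: wooden clay spatula with a broad flat blade, about 170 long, lying; a bystander, to be left
- glaze_jar: closed glaze jar, 60 across, 85 high; a bystander, to be left
Things that resemble listed ones, but are neither listed nor needed, are in the scene too. What is shaped like the tile but red is not meant. Of the things shaped like the cap, the grey one is meant.

How it is judged:
On the way:
1. the dust cap rests upright and centred on top of the narrow stand, let go (z of cap in the frame of stand_top between -0.004 and 0.004 m and horizontal distance between cap and stand_top below 0.03 m and angle between cap's own z axis and vertical below 0.1 rad and contact force between cap and stand above 0.2 N and contact force between cap and the fingers below 0.1 N and linear speed of cap below 0.02 m/s), for 0.2 s.
At the end, for the whole second after the job is handed in: Cap let go on the stand: upright (0.1 rad), underside within 4 mm of its top, centre within 30 mm of its centre. Tall tile still, gripped, upright (0.12 rad) and square (0.2 rad) in the slot, foot 45 to 75 mm below the reader's top, clear of the floor at 90, within 12 mm of the slot axis (all of step 1 and z of tile in the frame of slot between -0.075 and -0.045 m and horizontal distance between tile and slot below 0.012 m and angle between tile's own z axis and vertical below 0.12 rad and angle between the y axis of tile and the y axis of reader, either way round below 0.2 rad and contact force between tile and the fingers above 1 N and linear speed of tile below 0.02 m/s); the arm keeps its last pose, push and grip.
It fails at once if another tile is pulled out of place or tipped (distance of any of tile_wide, tile_short from where it was at the start of the episode above 0.025 m or angle between any of tile_wide, tile_short's own z axis and vertical above 0.5 rad).
It fails at once if a bystander is pushed more than 40 mm from its place (distance of any of bowl, loop_tool, face_disc, beaker, wood_knife, glaze_jar from where it was at the start of the episode above 0.04 m).
It also fails if it takes over 69 s, if anything falls off the work surface, if the arm or the gripper's body presses on something with over 40 N, if the wrist force passes 120 N, or if a joint passes its speed limit or range.

## Working session

There is one attempt and no reset: what is moved stays moved. The work goes in short steps, Python scripts to look and compute and a shell command to move; the robot and the scene stay as the last step left them, time stands still between calls to the robot, and variables do not carry over. Pictures are saved under pics/ and viewed, at most 10 in all, crops included, and the job is handed in when it is done.

```bash
ls; mkdir -p pics
python3 - <<'E'
from cell import env,capture,camera_info
import cv2
for n in("scene","top"):
    im=capture(n); cv2.imwrite(f"pics/{n}0.png",im); 
    im=cv2.resize(im,(800,600),interpolation=cv2.INTER_CUBIC); cv2.imwrite(f"pics/{n}0b.png",im)
    print(n,camera_info(n))
print(env.read_state(),env.tips_ahead)
E
```

```text
pics
scene {'vfov': 54.4188597341772, 'cx': 253.11254029757788, 'cy': 198.27366396797385, 'R': array([[ 0.05574344,  0.99835157,  0.01366817],
       [ 0.80904946, -0.03714315, -0.58656574],
       [-0.58509114,  0.04375542, -0.80978628]]), 't': array([-0.0358872 , -0.40772939,  1.31752834])}
top {'vfov': 43.891971718499136, 'cx': 261.35030379864526, 'cy': 186.30520966556205, 'R': array([[ 0.0223409 , -0.9995129 ,  0.02179108],
       [-0.99035489, -0.02510691, -0.13626015],
       [ 0.13674088, -0.01853673, -0.9904334 ]]), 't': array([-0.02180875,  0.56040032,  1.21432813])}
{'t': 0.1, 'joint_pos': array([ 1.05697801e+00,  5.33155339e-02,  1.61414765e+00, -1.82168593e-05,
        1.47598701e+00, -1.18977508e-01]), 'joint_vel': array([-0.00236033, -0.00122127, -0.00235217, -0.0004165 ,  0.00023257,
       -0.00053102]), 'joint_torque': array([ 8.37373682e-04, -3.94901669e+01, -3.71365249e+01, -1.34460652e-04,
        3.80338155e-03,  1.66281410e-05]), 'eef_pos': array([0.24015149, 0.57646713, 0.255176  ]), 'orientation': array([-3.13974609e+00, -2.02481106e-04,  2.74675340e+00]), 'wrist_force': array([-0.33460681, -0.73591363,  0.41059781]), 'torque': array([-0.00866877,  0.01997358, -0.04614261]), 'finger_force': 0.0, 'grip_width': 1.0003756854180632} 0.025
```

View pics/scene0b.png

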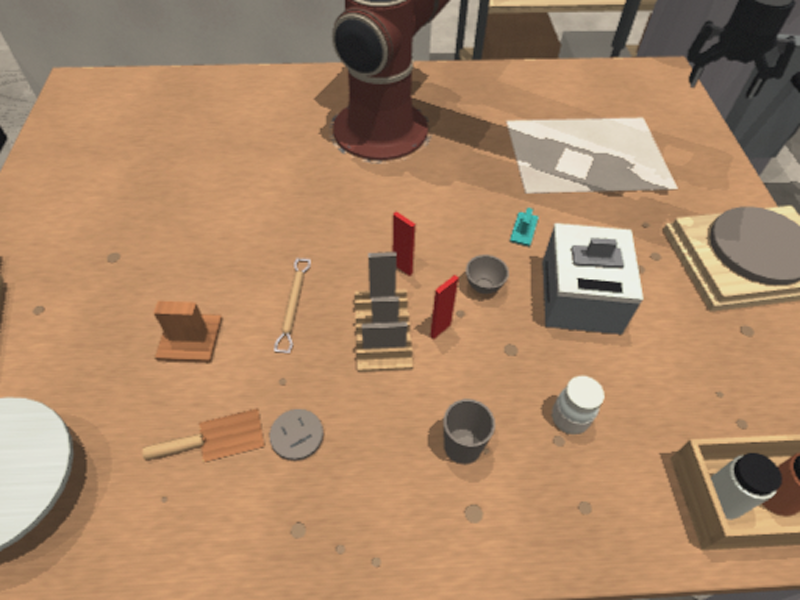

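View pics/top0b.png

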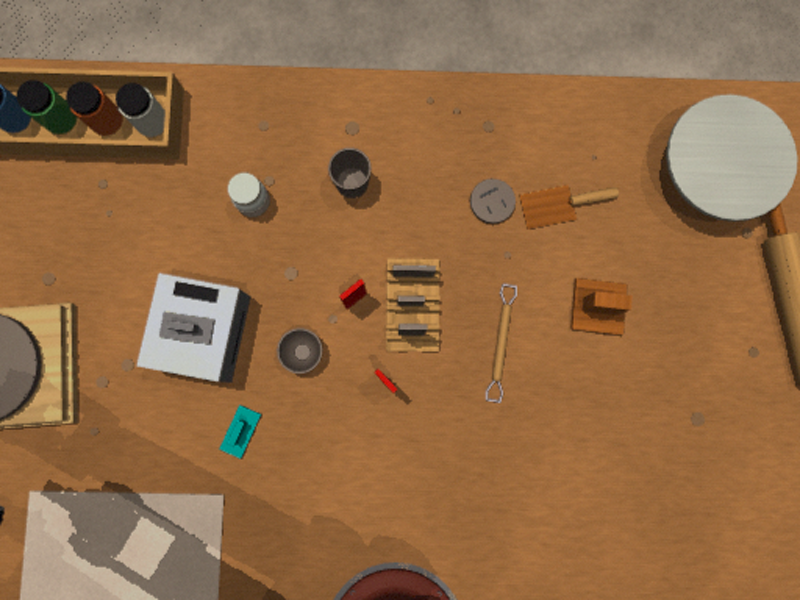

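Overview: the grey cap is on the reader's top at top-view (800 px) (187,328). The rack is at (413,305), with its tall tile in the near groove, and the stand is at (605,302). I'll enlarge these for pixel readings.

Run:
```python
import cv2,numpy as np
def crop(n,x,y,w,h,s):
    im=cv2.imread(f"pics/{n}0.png")[y:y+h,x:x+w]
    im=cv2.resize(im,None,fx=s,fy=s,interpolation=cv2.INTER_CUBIC)
    for i in range(0,w,10):
        cv2.line(im,(i*s,0),(i*s,5 if i%50 else 5),(0,255,255),1); cv2.putText(im,str(x+i),(i*s,15),0,.33,(0,255,255),1)
    for j in range(10,h,10):
        cv2.line(im,(0,j*s),(5,j*s),(0,255,255),1); cv2.putText(im,str(y+j),(6,j*s+4),0,.33,(0,255,255),1)
    return im
a=crop("top",85,170,80,80,5); b=crop("top",240,160,50,75,5) ; c=crop("top",360,170,50,50,5)
o=np.zeros((400,800,3),np.uint8); o[:400,:400]=a; o[:375,400:650]=b; 
o[:,650:]=0; cv2.imwrite("pics/c1.png",o)
d=crop("scene",345,140,70,75,5); e=crop("scene",225,155,45,85,5); f=crop("scene",95,185,50,50,5)
o=np.zeros((600,800,3),np.uint8); o[:375,:350]=d; o[:425,350:575]=e; o[:250,575:800]=f[:,:225]; o[340:590,20:270]=c if False else o[340:590,20:270]
o[300:550,575:800]=c[:,:225]
cv2.imwrite("pics/c2.png",o)
```

```text
(no output)
```

View pics/c1.png

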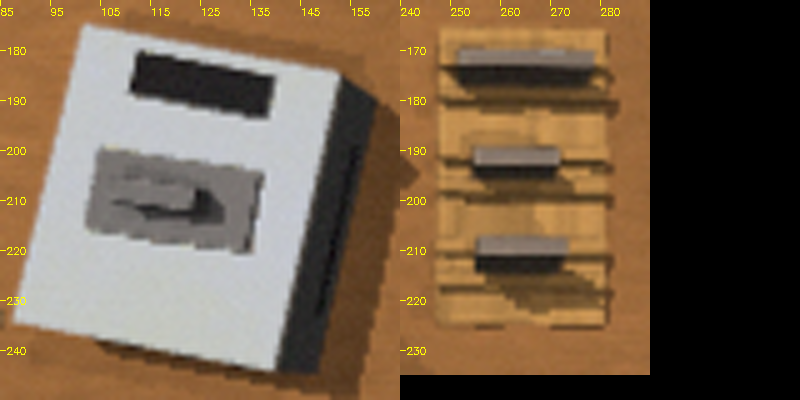

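View pics/c2.png

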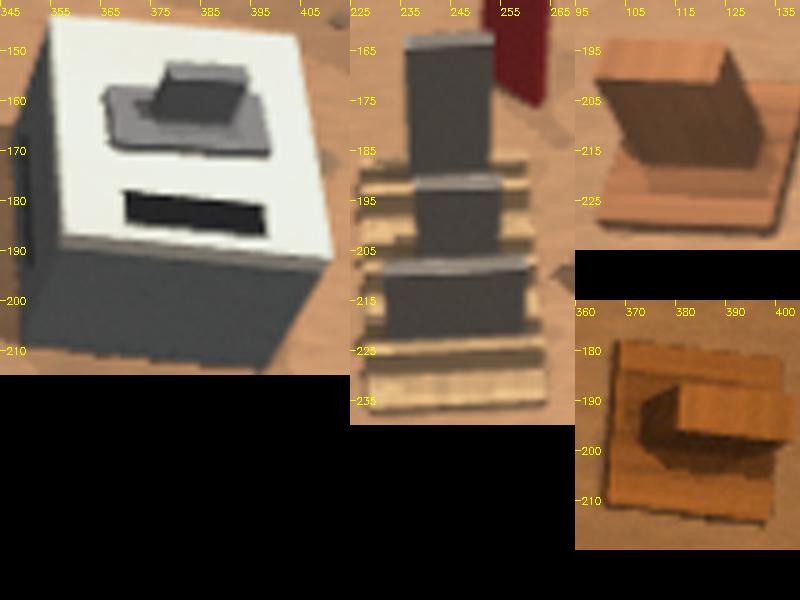

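Crops (full-image px):
- **Reader top, top view:** corners about (101.4,174.8), (153.2,184.4), (140,244.2), (87.4,234.6).
- **Cap plate, top view:** (104.4,199.6) to (135,220.4).
- **Tall tile top, top view:** (255,207) to (273.5,211).
- **Stand top, top view:** (381,186.6) to (403.5,198).

The dark rectangle near the far edge of the reader is not the slot. Next I'll fit poses using both views.

```bash
cat > h.py <<'E'
import numpy as np
from scipy.optimize import least_squares
from cell import camera_info
C={n:camera_info(n) for n in("scene","top")}
def proj(n,X):
    c=C[n]; p=np.atleast_2d(X)@np.array(c["R"]).T+c["t"]; f=192/np.tan(np.radians(c["vfov"]/2))
    return p[:,:2]/p[:,2:]*f+[c["cx"],c["cy"]]
def place(q,P):
    c,s=np.cos(q[2]),np.sin(q[2]); return np.c_[q[0]+c*P[:,0]-s*P[:,1],q[1]+s*P[:,0]+c*P[:,1],P[:,2]]
def fit(obs,q0):
    """obs: list of (cam, local point, pixel)"""
    def r(q): return np.concatenate([(proj(n,place(q,np.array([p],float)))-u).ravel() for n,p,u in obs])
    s=least_squares(r,q0,loss="soft_l1"); return s.x,r(s.x).reshape(-1,2)
def rect(cam,sx,sy,z,px):  # px order: (+x,+y),(+x,-y),(-x,-y),(-x,+y)
    return [(cam,(a*sx/2,b*sy/2,z),u) for (a,b),u in zip([(1,1),(1,-1),(-1,-1),(-1,1)],px) if u]
E
python3 - <<'E'
from h import *
np.set_printoptions(precision=4,suppress=True)
T=lambda ox,oy,cx,cy,L:[None if p is None else ((p[0]-ox)/5+cx,(p[1]-oy)/5+cy) for p in L]
rt=rect("top",.15,.13,.102,T(0,0,85,170,[(82,24),(341,72),(275,371),(12,323)]))
rs=rect("scene",.15,.13,.102,T(0,0,345,140,[(332,258),(63,236),(50,15),(296,35)]))
ct=rect("top",.04,.08,.110,T(0,0,85,170,[(97,148),(262,172),(250,250),(86,229)]))
cs=rect("scene",.04,.08,.110,T(0,0,345,140,[(269,150),(112,146),(105,88),None]))
cb=rect("scene",.012,.04,.144,T(0,0,345,140,[(246,81),(167,78),(170,63),(247,67)]))
tt=rect("top",.009,.044,.138,T(400,0,240,160,[(475,236),(568,236),(567,254),(475,253)]))
ts=rect("scene",.009,.044,.138,T(350,0,225,155,[(492,45),(406,51),(406,40),(492,33)]))
st=rect("top",.024,.06,.09,T(575,300,360,170,[(680,383),(796,392),(794,441),(680,433)]))
ss=rect("scene",.024,.06,.09,T(575,0,95,185,[(722,82),(597,82),(609,39),(731,40)]))
ft=rect("top",.09,.09,.012,T(575,300,360,170,[(617,340),(783,356),(768,525),(610,507)]))
fs=rect("scene",.09,.09,.012,T(575,0,95,185,[(773,229),(597,221),None,None]))
kt=rect("top",.16,.09,.0,T(400,0,240,160,[None,None,(606,328),(438,328)]))
ks=rect("scene",.16,.09,.008,T(350,0,225,155,[(547,403),(370,409),None,None]))
for nm,L,q in [("readT",rt,(.6,.4,0)),("readS",rs,(.6,.4,0)),("reader",rt+rs,(.6,.4,0)),("capT",ct,(.6,.4,0)),("capS",cs+cb,(.6,.4,0)),("cap",ct+cs+cb,(.6,.4,0)),("tileT",tt,(.6,0,0)),("tileS",ts,(.6,0,0)),("tile",tt+ts,(.6,0,0)),
  ("standT",st+ft,(.6,-.3,0)),("standS",ss+fs,(.6,-.3,0)),("stand",st+ss+ft+fs,(.6,-.3,0)),("rack",ks+kt,(.6,0,0))]:
    x,r=fit(L,q); print(nm,x,"rms",np.sqrt((r**2).mean()),"max",abs(r).max())
E
```

```text
readT [ 0.4862  0.3382 -0.1595] rms 0.13652905140102978 max 0.25368816166479746
readS [ 0.4913  0.3393 -0.1675] rms 0.30566658620777165 max 0.5652327935449364
reader [ 0.4881  0.3391 -0.1635] rms 0.7218070329912561 max 1.5168302876730593
capT [ 0.4838  0.3378 -0.1056] rms 0.2886373988847833 max 0.5396314783502021
capS [ 0.4895  0.3387 -0.1012] rms 0.49310871609997325 max 1.1251898071034816
cap [ 0.487   0.3386 -0.0917] rms 0.8427093698914172 max 1.9804959518860983
tileT [ 0.4923 -0.0148  0.0179] rms 0.12479987427762637 max 0.19856126843205857
tileS [ 0.498  -0.0141  0.0529] rms 0.3258920813314384 max 0.5573081914258751
tile [ 0.494  -0.0144  0.023 ] rms 0.768311176271288 max 1.721686211281508
standT [ 0.546  -0.3398 -0.0695] rms 0.4523878420889378 max 1.0928591588868812
standS [ 0.5506 -0.3376 -0.0866] rms 0.35624218478461633 max 0.6892902444423328
stand [ 0.5474 -0.3391 -0.0733] rms 0.7303559573592242 max 1.700302464380968
rack [ 0.5429 -0.0174  0.027 ] rms 0.9997238733270979 max 2.113998540091842
```

```bash
cat > go.py <<'E'
import sys,numpy as np
from scipy.spatial.transform import Rotation as Ro
from cell import env
def go(x,y,z,yaw):
    s=env.read_state(); R=Ro.from_euler("xyz",s["orientation"])
    d=R.inv().apply(np.array([x,y,z])-s["eef_pos"])/.15
    w=(R.inv()*Ro.from_euler("xyz",[np.pi,0,yaw])).as_rotvec()/(np.pi/2)
    print("t",s["t"],"pos",s["eef_pos"].round(4),"rpy",s["orientation"].round(4),"F",s["wrist_force"].round(1),"grip",round(s["grip_width"],3),round(s["finger_force"],1))
    print("d",d.round(3),"w",w.round(4))
go(*map(float,sys.argv[1:5]))
E
r='{"dx":-1,"dy":-0.4,"wz":0.81}'
python3 -m pendant '[{"dx":-1,"dy":-0.4,"wz":0.81},{"dx":-1,"dy":-0.4,"wz":0.81},{"dx":-1,"dy":-0.4,"wz":0.81},{"dx":-1,"dy":-0.4,"wz":0.81},{"dx":-1,"dy":-0.4,"wz":0.81},{"dx":-1,"dy":-0.4,"wz":0.81},{"dx":-1,"dy":-0.4,"wz":0.81},{"dx":-1,"dy":-0.4,"wz":0.81}]' 40
python3 go.py 0.4866 0.3386 0.22 1.47
```

```text
t 0.1 pos [0.2402 0.5765 0.2552] rpy [-3.1397e+00 -2.0000e-04  2.7468e+00] F [-0.3 -0.7  0.4] grip 1.0 0.0
d [-2.127 -0.831  0.236] w [-1.100e-03  6.000e-04  8.128e-01]invalid input
```

```bash
python3 -m pendant '[{"dx":-1,"dy":-0.4,"dz":0,"wx":0,"wy":0,"wz":0.81,"jaw":1},{"dx":-1,"dy":-0.4,"dz":0,"wx":0,"wy":0,"wz":0.81,"jaw":1},{"dx":-1,"dy":-0.4,"dz":0,"wx":0,"wy":0,"wz":0.81,"jaw":1},{"dx":-1,"dy":-0.4,"dz":0,"wx":0,"wy":0,"wz":0.81,"jaw":1},{"dx":-1,"dy":-0.4,"dz":0,"wx":0,"wy":0,"wz":0.81,"jaw":1},{"dx":-1,"dy":-0.4,"dz":0,"wx":0,"wy":0,"wz":0.81,"jaw":1},{"dx":-1,"dy":-0.4,"dz":0,"wx":0,"wy":0,"wz":0.81,"jaw":1},{"dx":-1,"dy":-0.4,"dz":0,"wx":0,"wy":0,"wz":0.81,"jaw":1}]' 40
python3 go.py 0.4866 0.3386 0.22 1.47
```

```text
t: 1.1
eef_pos: [0.3556, 0.4636, 0.2557]
orientation: [-3.141, 0.001, 1.476]
wrist_force: [0.4, 0.4, 0.1]
grip_width: 1.0
finger_force: 0.0
t 1.1 pos [0.3556 0.4636 0.2557] rpy [-3.1410e+00  8.0000e-04  1.4762e+00] F [0.4 0.4 0.1] grip 1.0 0.0
d [-0.747  0.949  0.238] w [-0.0004  0.0005  0.0039]
```

```bash
python3 -m pendant '[{"dx":-0.75,"dy":0.95,"dz":0.24,"wx":0,"wy":0,"wz":0,"jaw":1},{"dx":-0.75,"dy":0.95,"dz":0.24,"wx":0,"wy":0,"wz":0,"jaw":1},{"dx":-0.75,"dy":0.95,"dz":0.24,"wx":0,"wy":0,"wz":0,"jaw":1},{"dx":-0.75,"dy":0.95,"dz":0.24,"wx":0,"wy":0,"wz":0,"jaw":1},{"dx":-0.75,"dy":0.95,"dz":0.24,"wx":0,"wy":0,"wz":0,"jaw":1},{"dx":-0.75,"dy":0.95,"dz":0.24,"wx":0,"wy":0,"wz":0,"jaw":1}]'
python3 go.py 0.4866 0.3386 0.143 1.47
python3 - <<'E'
from cell import capture
import cv2,numpy as np
o=np.hstack([cv2.resize(capture("top")[150:260,75:185],(400,400),interpolation=2),cv2.resize(capture("scene")[110:220,330:440],(400,400),interpolation=2)])
cv2.imwrite("pics/a.png",o)
E
```

```text
t: 1.85
eef_pos: [0.4861, 0.3392, 0.2207]
orientation: [3.141, -0.0, 1.477]
wrist_force: [0.5, 0.8, -0.6]
grip_width: 0.998
finger_force: 0.0
t 1.85 pos [0.4861 0.3392 0.2207] rpy [ 3.1413e+00 -5.0000e-04  1.4769e+00] F [ 0.5  0.8 -0.6] grip 0.998 0.0
d [-0.004  0.004  0.518] w [ 0.0002 -0.0003  0.0044]
```

View pics/a.png

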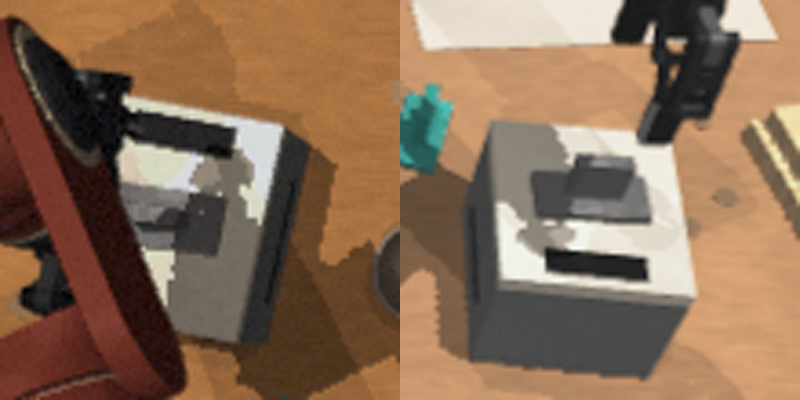

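The gripper hovers beside the bar line, with a finger tip seen at scene px ≈(400,147). I'll check that against the projected finger positions.

Run:
```python
from h import *
for n in C:
    print(n,"TCP",proj(n,[.486,.339,.22]).round(0),"tips",proj(n,[[.486-.045,.339+.004,.208],[.486+.045,.339-.004,.208]]).round(0).tolist(),"cap top",proj(n,[.4866,.3386,.144]).round(0))
```

```text
scene TCP [[396. 131.]] tips [[391.0, 122.0], [398.0, 149.0]] cap top [[386. 154.]]
top TCP [[106. 205.]] tips [[104.0, 225.0], [110.0, 185.0]] cap top [[116. 208.]]
```

```bash
python3 -m pendant '[{"dx":0,"dy":0,"dz":0.25,"wx":0,"wy":0,"wz":0.004,"jaw":1},{"dx":0,"dy":0,"dz":0.4,"wx":0,"wy":0,"wz":0.004,"jaw":1},{"dx":0,"dy":0,"dz":0.51,"wx":0,"wy":0,"wz":0.004,"jaw":1},{"dx":0,"dy":0,"dz":0.51,"wx":0,"wy":0,"wz":0.004,"jaw":1}]'
python3 -m pendant '[{"dx":0,"dy":0,"dz":0,"wx":0,"wy":0,"wz":0,"jaw":0},{"dx":0,"dy":0,"dz":0,"wx":0,"wy":0,"wz":0,"jaw":0},{"dx":0,"dy":0,"dz":0,"wx":0,"wy":0,"wz":0,"jaw":0},{"dx":0,"dy":0,"dz":0,"wx":0,"wy":0,"wz":0,"jaw":0},{"dx":0,"dy":0,"dz":0,"wx":0,"wy":0,"wz":0,"jaw":0},{"dx":0,"dy":0,"dz":0,"wx":0,"wy":0,"wz":0,"jaw":0}]' 40
```

```text
t: 2.45
eef_pos: [0.4858, 0.3382, 0.1425]
orientation: [-3.139, 0.001, 1.469]
wrist_force: [-0.1, -0.7, 0.4]
grip_width: 1.001
finger_force: 0.0
t: 3.2
eef_pos: [0.4872, 0.3383, 0.1443]
orientation: [3.141, -0.0, 1.468]
wrist_force: [-0.1, 0.0, 1.6]
grip_width: 0.137
finger_force: 39.4
```

```bash
python3 -m pendant '[{"dx":0,"dy":0,"dz":-0.3,"wx":0,"wy":0,"wz":0,"jaw":0},{"dx":0,"dy":0,"dz":-0.65,"wx":0,"wy":0,"wz":0,"jaw":0},{"dx":0,"dy":0,"dz":-0.65,"wx":0,"wy":0,"wz":0,"jaw":0},{"dx":0,"dy":0,"dz":-0.65,"wx":0,"wy":0,"wz":0,"jaw":0}]'
python3 go.py 0.5485 -0.339 0.235 1.49
python3 - <<'E'
from cell import capture
import cv2,numpy as np
o=np.hstack([cv2.resize(capture("top")[150:260,75:185],(400,400),interpolation=2),cv2.resize(capture("scene")[110:220,330:440],(400,400),interpolation=2)])
cv2.imwrite("pics/b.png",o)
E
```

```text
t: 3.7
eef_pos: [0.4863, 0.3379, 0.2403]
orientation: [-3.14, 0.001, 1.468]
wrist_force: [0.3, -0.6, -2.1]
grip_width: 0.13
finger_force: 39.2
t 3.7 pos [0.4863 0.3379 0.2403] rpy [-3.1403e+00  8.0000e-04  1.4682e+00] F [ 0.3 -0.6 -2.1] grip 0.13 39.2
d [-4.446  0.875  0.038] w [-0.0008  0.0005 -0.0139]
```

View pics/b.png

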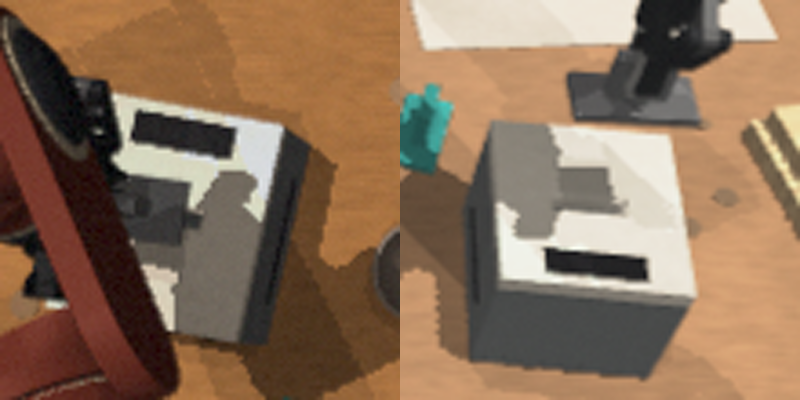

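The cap is lifted level in the jaws (scene crop ≈(640,100)). The reader's middle is in shadow for now. Next, carry it to the stand.

```bash
python3 -m pendant '[{"dx":-0.3,"dy":0.06,"dz":0,"wx":0,"wy":0,"wz":0,"jaw":0},{"dx":-0.6,"dy":0.12,"dz":0,"wx":0,"wy":0,"wz":0,"jaw":0},{"dx":-0.9,"dy":0.18,"dz":0,"wx":0,"wy":0,"wz":0,"jaw":0}]'
python3 -m pendant '[{"dx":-0.35,"dy":0.06,"dz":0,"wx":0,"wy":0,"wz":0,"jaw":0},{"dx":-0.7,"dy":0.12,"dz":0,"wx":0,"wy":0,"wz":0,"jaw":0},{"dx":-1,"dy":0.2,"dz":0,"wx":0,"wy":0,"wz":0,"jaw":0}]'
python3 -m pendant '[{"dx":-0.35,"dy":0.06,"dz":0,"wx":0,"wy":0,"wz":0,"jaw":0},{"dx":-0.7,"dy":0.12,"dz":0,"wx":0,"wy":0,"wz":0,"jaw":0},{"dx":-1,"dy":0.2,"dz":0,"wx":0,"wy":0,"wz":0,"jaw":0}]'
python3 -m pendant '[{"dx":-0.35,"dy":0.06,"dz":0,"wx":0,"wy":0,"wz":0,"jaw":0},{"dx":-0.7,"dy":0.12,"dz":0,"wx":0,"wy":0,"wz":0,"jaw":0},{"dx":-1,"dy":0.2,"dz":0,"wx":0,"wy":0,"wz":0,"jaw":0},{"dx":-1,"dy":0.2,"dz":0,"wx":0,"wy":0,"wz":0,"jaw":0}]'
python3 go.py 0.5485 -0.339 0.185 1.49
```

```text
t: 4.18
eef_pos: [0.4988, 0.1996, 0.2389]
orientation: [-3.138, 0.001, 1.469]
wrist_force: [0.4, 0.8, -0.9]
grip_width: 0.129
finger_force: 39.2
t: 4.55
eef_pos: [0.5131, 0.0471, 0.2391]
orientation: [-3.138, 0.0, 1.468]
wrist_force: [1.0, -0.4, -1.6]
grip_width: 0.133
finger_force: 39.2
t: 4.92
eef_pos: [0.5276, -0.1051, 0.2391]
orientation: [-3.138, -0.001, 1.467]
wrist_force: [1.8, 1.0, -1.9]
grip_width: 0.132
finger_force: 39.2
t: 5.42
eef_pos: [0.5423, -0.2581, 0.2387]
orientation: [-3.138, -0.001, 1.464]
wrist_force: [-0.5, 0.4, -1.7]
grip_width: 0.133
finger_force: 39.2
t 5.425 pos [ 0.5423 -0.2581  0.2387] rpy [-3.1379e+00 -1.4000e-03  1.4642e+00] F [-0.5  0.4 -1.7] grip 0.133 39.2
d [-0.532  0.1    0.357] w [-0.0023 -0.0009 -0.0164]
```

```bash
python3 -m pendant '[{"dx":-0.3,"dy":0.05,"dz":0,"wx":0,"wy":0,"wz":0,"jaw":0},{"dx":-0.53,"dy":0.1,"dz":0.1,"wx":0,"wy":0,"wz":-0.016,"jaw":0},{"dx":-0.53,"dy":0.1,"dz":0.4,"wx":0,"wy":0,"wz":-0.016,"jaw":0},{"dx":-0.53,"dy":0.1,"dz":0.53,"wx":0,"wy":0,"wz":-0.016,"jaw":0},{"dx":-0.53,"dy":0.1,"dz":0.53,"wx":0,"wy":0,"wz":-0.016,"jaw":0}]'
python3 go.py 0.5485 -0.339 0.1315 1.49
python3 - <<'E'
from cell import capture
import cv2,numpy as np
from h import proj
o=np.hstack([cv2.resize(capture("top")[140:240,330:430],(400,400),interpolation=2),cv2.resize(capture("scene")[150:250,70:170],(400,400),interpolation=2)])
cv2.imwrite("pics/c.png",o)
E
```

```text
t: 6.05
eef_pos: [0.5487, -0.3343, 0.1587]
orientation: [-3.137, -0.004, 1.494]
wrist_force: [0.3, 0.6, -1.2]
grip_width: 0.133
finger_force: 39.2
t 6.05 pos [ 0.5487 -0.3343  0.1587] rpy [-3.1366 -0.0035  1.4943] F [ 0.3  0.6 -1.2] grip 0.133 39.2
d [-0.032  0.002  0.181] w [-0.0032 -0.0022  0.0028]
```

View pics/c.png

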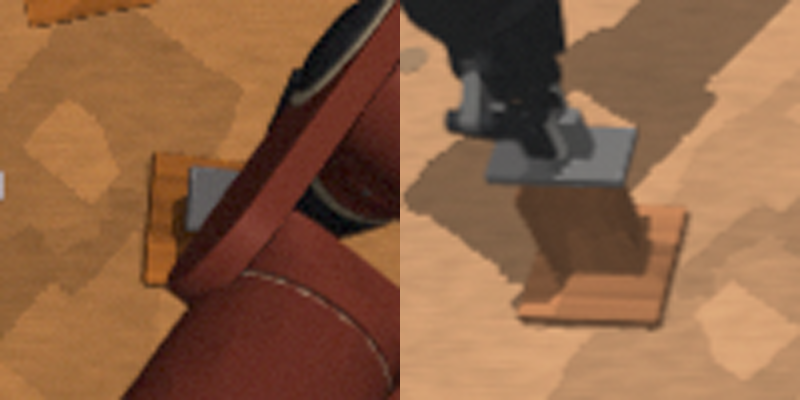

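The cap is above the stand, its plate at scene crop (562,157) over the block, well centred. I'll lower it and release.

```bash
python3 -m pendant '[{"dx":-0.03,"dy":0,"dz":0.08,"wx":0,"wy":0,"wz":0,"jaw":0},{"dx":-0.03,"dy":0,"dz":0.14,"wx":0,"wy":0,"wz":0,"jaw":0},{"dx":-0.03,"dy":0,"dz":0.17,"wx":0,"wy":0,"wz":0,"jaw":0},{"dx":-0.03,"dy":0,"dz":0.18,"wx":0,"wy":0,"wz":0,"jaw":0},{"dx":-0.03,"dy":0,"dz":0.18,"wx":0,"wy":0,"wz":0,"jaw":0}]'
```

```text
t: 6.78
eef_pos: [0.5497, -0.3409, 0.1348]
orientation: [3.142, -0.0, 1.493]
wrist_force: [0.6, 0.2, -1.4]
grip_width: 0.131
finger_force: 39.3
```

```bash
python3 -m pendant '[{"dx":0,"dy":0,"dz":0.012,"wx":0,"wy":0,"wz":0,"jaw":0},{"dx":0,"dy":0,"dz":0.012,"wx":0,"wy":0,"wz":0,"jaw":0},{"dx":0,"dy":0,"dz":0.012,"wx":0,"wy":0,"wz":0,"jaw":0}]'
python3 -m pendant '[{"dx":0,"dy":0,"dz":0.01,"wx":0,"wy":0,"wz":0,"jaw":0},{"dx":0,"dy":0,"dz":0.01,"wx":0,"wy":0,"wz":0,"jaw":0},{"dx":0,"dy":0,"dz":0.01,"wx":0,"wy":0,"wz":0,"jaw":0}]'
```

```text
t: 7.15
eef_pos: [0.5497, -0.3409, 0.1331]
orientation: [3.141, 0.0, 1.493]
wrist_force: [-0.3, 0.5, -1.4]
grip_width: 0.133
finger_force: 39.3
t: 7.52
eef_pos: [0.55, -0.3411, 0.1323]
orientation: [3.141, 0.001, 1.493]
wrist_force: [-1.9, 0.7, 3.1]
grip_width: 0.127
finger_force: 40.0
```

```bash
python3 -m pendant '[{"dx":0,"dy":0,"dz":0,"wx":0,"wy":0,"wz":0,"jaw":0.4},{"dx":0,"dy":0,"dz":0,"wx":0,"wy":0,"wz":0,"jaw":0.7},{"dx":0,"dy":0,"dz":0,"wx":0,"wy":0,"wz":0,"jaw":0.7},{"dx":0,"dy":0,"dz":-0.1,"wx":0,"wy":0,"wz":0,"jaw":0.7},{"dx":0,"dy":0,"dz":-0.4,"wx":0,"wy":0,"wz":0,"jaw":0.7},{"dx":0,"dy":0,"dz":-0.8,"wx":0,"wy":0,"wz":0,"jaw":0.7},{"dx":0,"dy":0,"dz":-0.8,"wx":0,"wy":0,"wz":0,"jaw":0.7}]'
python3 -m pendant '[{"dx":0.3,"dy":0,"dz":0,"wx":0,"wy":0,"wz":0,"jaw":1},{"dx":0.6,"dy":0,"dz":0,"wx":0,"wy":0,"wz":0,"jaw":1},{"dx":0.9,"dy":-0.05,"dz":0,"wx":0,"wy":0,"wz":0,"jaw":1},{"dx":0.9,"dy":-0.05,"dz":0,"wx":0,"wy":0,"wz":0,"jaw":1}]'
python3 go.py 0.495 -0.0145 0.22 1.594
python3 - <<'E'
from cell import capture
import cv2,numpy as np
a=capture("top");b=capture("scene"); cv2.imwrite("pics/top1.png",a);cv2.imwrite("pics/scene1.png",b)
o=np.zeros((600,800,3),np.uint8)
C=lambda im,y,x,n,s:cv2.resize(im[y:y+n,x:x+n],(s,s),interpolation=2)
o[:300,:300]=C(a,165,350,60,300); o[:300,300:600]=C(b,170,90,60,300)
o[300:,:300]=C(a,180,90,60,300); o[300:,300:600]=C(b,140,355,60,300)
cv2.imwrite("pics/d.png",o)
E
```

```text
t: 8.4
eef_pos: [0.5524, -0.343, 0.261]
orientation: [3.13, 0.008, 1.493]
wrist_force: [-0.1, -0.3, -0.4]
grip_width: 0.701
finger_force: 0.0
t: 8.9
eef_pos: [0.5525, -0.2032, 0.2518]
orientation: [3.141, -0.0, 1.497]
wrist_force: [-0.1, 0.2, -0.1]
grip_width: 0.997
finger_force: 0.0
t 8.9 pos [ 0.5525 -0.2032  0.2518] rpy [ 3.1414e+00 -2.0000e-04  1.4969e+00] F [-0.1  0.2 -0.1] grip 0.997 0.0
d [ 1.226 -0.475  0.212] w [ 0.0002 -0.0001 -0.0618]
```

View pics/d.png

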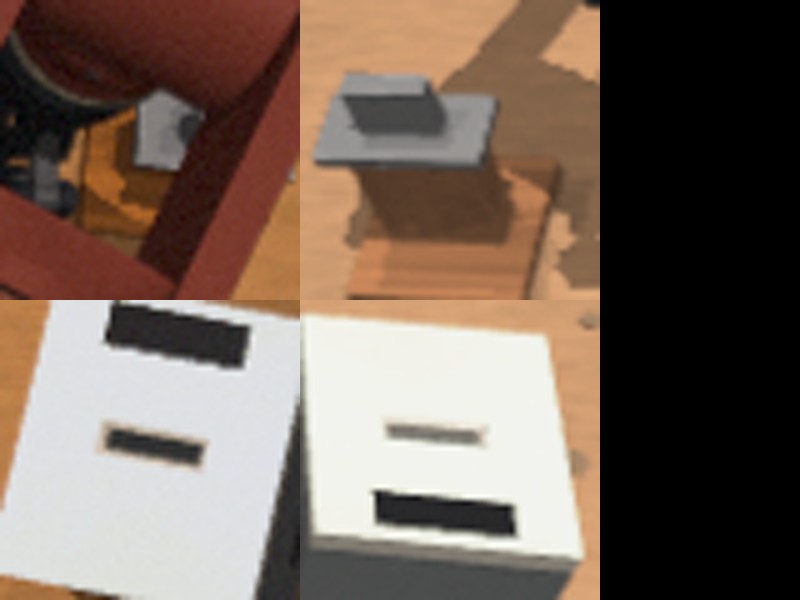

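The cap sits upright and centred on the stand. The slot mouth is now visible: centre at top px ≈(120.1,208.8) and scene px ≈(381.6,166.4). I'll compute the slot position and the near red decoy's clearance.

```bash
python3 - <<'E'
from h import *
np.set_printoptions(precision=4,suppress=True)
def ray(n,px,z):
    return least_squares(lambda q:(proj(n,[q[0],q[1],z])-px).ravel(),[.5,0]).x
print("slot",ray("top",(120.1,208.8),.102),ray("scene",(381.6,166.4),.102))
print("red foot",ray("scene",(258.5,172),0),"red top",ray("top",(246,243),.13))
E
python3 -m pendant '[{"dx":0.4,"dy":-0.15,"dz":0,"wx":0,"wy":0,"wz":-0.062,"jaw":0.5},{"dx":0.8,"dy":-0.3,"dz":0,"wx":0,"wy":0,"wz":-0.062,"jaw":0.5},{"dx":1,"dy":-0.475,"dz":0.2,"wx":0,"wy":0,"wz":-0.062,"jaw":0.5},{"dx":1,"dy":-0.475,"dz":0.2,"wx":0,"wy":0,"wz":-0.062,"jaw":0.5}]'
python3 go.py 0.495 -0.0145 0.22 1.594
```

```text
slot [0.4873 0.3394] [0.492  0.3386]
red foot [0.4115 0.0285] red top [0.4102 0.027 ]
t: 9.5
eef_pos: [0.4903, -0.0493, 0.2178]
orientation: [-3.135, -0.002, 1.592]
wrist_force: [-0.4, 0.0, 0.0]
grip_width: 0.495
finger_force: 0.0
t 9.5 pos [ 0.4903 -0.0493  0.2178] rpy [-3.1353e+00 -1.7000e-03  1.5922e+00] F [-0.4  0.   0. ] grip 0.495 0.0
d [ 0.231  0.036 -0.014] w [-0.004  -0.0011 -0.0011]
```

```bash
python3 -m pendant '[{"dx":0.23,"dy":0.035,"dz":0,"wx":-0.002,"wy":0,"wz":0,"jaw":0.5},{"dx":0.23,"dy":0.035,"dz":0.1,"wx":-0.002,"wy":0,"wz":0,"jaw":0.5},{"dx":0.23,"dy":0.035,"dz":0.3,"wx":-0.002,"wy":0,"wz":0,"jaw":0.5},{"dx":0.23,"dy":0.035,"dz":0.3,"wx":-0.002,"wy":0,"wz":0,"jaw":0.5}]'
python3 go.py 0.495 -0.0145 0.130 1.594
python3 - <<'E'
from cell import capture
import cv2,numpy as np
a=capture("top");b=capture("scene")
C=lambda im,y,x,n,s:cv2.resize(im[y:y+n,x:x+n],(s,s),interpolation=2)
cv2.imwrite("pics/e.png",np.hstack([C(a,160,220,80,400),C(b,140,210,80,400)]))
E
```

```text
t: 10.0
eef_pos: [0.4965, -0.0172, 0.1738]
orientation: [-3.139, -0.001, 1.589]
wrist_force: [0.4, -0.8, 0.3]
grip_width: 0.5
finger_force: 0.0
t 10.0 pos [ 0.4965 -0.0172  0.1738] rpy [-3.1392e+00 -5.0000e-04  1.5890e+00] F [ 0.4 -0.8  0.3] grip 0.5 0.0
d [ 0.018 -0.009  0.292] w [-0.0015 -0.0003 -0.0032]
```

View pics/e.png

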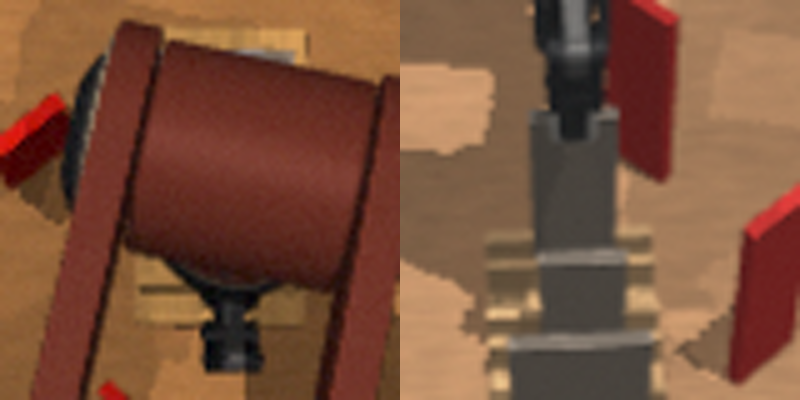

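The near finger (scene crop ≈(575,125)) is centred across the tile's width (530–618). I'll descend and grip.

```bash
python3 -m pendant '[{"dx":0.01,"dy":-0.005,"dz":0.1,"wx":0,"wy":0,"wz":-0.003,"jaw":0.5},{"dx":0.01,"dy":-0.005,"dz":0.2,"wx":0,"wy":0,"wz":-0.003,"jaw":0.5},{"dx":0.01,"dy":-0.005,"dz":0.28,"wx":0,"wy":0,"wz":-0.003,"jaw":0.5},{"dx":0.01,"dy":-0.005,"dz":0.28,"wx":0,"wy":0,"wz":-0.003,"jaw":0.5}]'
python3 -m pendant '[{"dx":0,"dy":0,"dz":0,"wx":0,"wy":0,"wz":0,"jaw":0.2},{"dx":0,"dy":0,"dz":0,"wx":0,"wy":0,"wz":0,"jaw":0},{"dx":0,"dy":0,"dz":0,"wx":0,"wy":0,"wz":0,"jaw":0},{"dx":0,"dy":0,"dz":0,"wx":0,"wy":0,"wz":0,"jaw":0},{"dx":0,"dy":0,"dz":0,"wx":0,"wy":0,"wz":0,"jaw":0}]' 50
python3 go.py 0.495 -0.0145 0.130 1.594
```

```text
t: 10.6
eef_pos: [0.4961, -0.0143, 0.1327]
orientation: [3.142, -0.001, 1.596]
wrist_force: [0.6, 0.0, -0.1]
grip_width: 0.497
finger_force: 0.0
t: 11.22
eef_pos: [0.4972, -0.0146, 0.1352]
orientation: [3.139, 0.0, 1.595]
wrist_force: [-3.7, 0.1, 6.3]
grip_width: 0.095
finger_force: 51.5
t 11.225 pos [ 0.4972 -0.0146  0.1352] rpy [3.1385e+00 2.0000e-04 1.5954e+00] F [-3.7  0.1  6.3] grip 0.095 51.5
d [ 0.001 -0.015  0.035] w [0.0019 0.0001 0.0009]
```

```bash
python3 -m pendant '[{"dx":0,"dy":0,"dz":-0.1,"wx":0,"wy":0,"wz":0,"jaw":0},{"dx":0,"dy":0,"dz":-0.3,"wx":0,"wy":0,"wz":0,"jaw":0},{"dx":0,"dy":0,"dz":-0.6,"wx":0,"wy":0,"wz":0,"jaw":0},{"dx":0,"dy":0,"dz":-0.9,"wx":0,"wy":0,"wz":0,"jaw":0},{"dx":0,"dy":0,"dz":-0.9,"wx":0,"wy":0,"wz":0,"jaw":0},{"dx":0,"dy":0,"dz":-0.9,"wx":0,"wy":0,"wz":0,"jaw":0}]'
python3 go.py 0.4905 0.339 0.268 1.408
```

```text
t: 11.98
eef_pos: [0.4967, -0.0145, 0.2694]
orientation: [3.138, 0.0, 1.595]
wrist_force: [-0.1, -0.3, -0.1]
grip_width: 0.101
finger_force: 50.7
t 11.975 pos [ 0.4967 -0.0145  0.2694] rpy [3.1378 0.     1.5955] F [-0.1 -0.3 -0.1] grip 0.101 50.7
d [2.357 0.017 0.01 ] w [ 0.0024 -0.0002  0.1194]
```

```bash
python3 -m pendant '[{"dx":0.25,"dy":0,"dz":0,"wx":0,"wy":0,"wz":0,"jaw":0},{"dx":0.5,"dy":0,"dz":0,"wx":0,"wy":0,"wz":0,"jaw":0},{"dx":0.8,"dy":0.01,"dz":0,"wx":0,"wy":0,"wz":0,"jaw":0}]'
python3 -m pendant '[{"dx":0.3,"dy":0,"dz":0,"wx":0,"wy":0,"wz":0.06,"jaw":0},{"dx":0.6,"dy":0,"dz":0,"wx":0,"wy":0,"wz":0.12,"jaw":0},{"dx":0.9,"dy":0.01,"dz":0,"wx":0,"wy":0,"wz":0.12,"jaw":0}]'
python3 go.py 0.4905 0.339 0.268 1.408
```

```text
t: 12.35
eef_pos: [0.4943, 0.1063, 0.2672]
orientation: [-3.142, 0.0, 1.594]
wrist_force: [0.6, -0.5, -1.2]
grip_width: 0.096
finger_force: 50.6
t: 12.72
eef_pos: [0.4923, 0.2417, 0.2671]
orientation: [3.141, 0.001, 1.406]
wrist_force: [0.4, 0.8, -1.1]
grip_width: 0.094
finger_force: 50.6
t 12.725 pos [0.4923 0.2417 0.2671] rpy [3.1414e+00 9.0000e-04 1.4065e+00] F [ 0.4  0.8 -1.1] grip 0.094 50.6
d [ 0.638 -0.118 -0.007] w [ 0.0001  0.0006 -0.001 ]
```

```bash
python3 -m pendant '[{"dx":0.3,"dy":-0.06,"dz":0,"wx":0,"wy":0,"wz":0,"jaw":0},{"dx":0.63,"dy":-0.12,"dz":0,"wx":0,"wy":0,"wz":0,"jaw":0},{"dx":0.63,"dy":-0.12,"dz":0.08,"wx":0,"wy":0,"wz":0,"jaw":0},{"dx":0.63,"dy":-0.12,"dz":0.16,"wx":0,"wy":0,"wz":0,"jaw":0},{"dx":0.63,"dy":-0.12,"dz":0.16,"wx":0,"wy":0,"wz":0,"jaw":0}]'
python3 go.py 0.4905 0.339 0.243 1.408
python3 - <<'E'
from cell import capture
import cv2,numpy as np
from h import proj
a=capture("top");b=capture("scene"); cv2.imwrite("pics/scene2.png",b)
print(proj("scene",[[.492,.3386,.102]]))
C=lambda im,y,x,n,s:cv2.resize(im[y:y+n,x:x+n],(s,s),interpolation=2)
cv2.imwrite("pics/f.png",np.hstack([C(a,180,90,50,200),C(b,130,350,60,600)[:,:] if 0 else cv2.copyMakeBorder(C(a,180,90,50,0+200),0,0,0,0,0)])) if 0 else None
o=np.zeros((600,800,3),np.uint8); o[:200,:200]=C(a,180,90,50,200); o[:,200:]=C(b,130,352,60,600); cv2.imwrite("pics/f.png",o)
E
```

```text
t: 13.35
eef_pos: [0.4902, 0.335, 0.2425]
orientation: [-3.141, 0.003, 1.406]
wrist_force: [0.7, -0.5, -0.8]
grip_width: 0.091
finger_force: 50.6
t 13.35 pos [0.4902 0.335  0.2425] rpy [-3.1409e+00  2.6000e-03  1.4056e+00] F [ 0.7 -0.5 -0.8] grip 0.091 50.6
d [ 0.027 -0.003 -0.003] w [-0.0005  0.0017 -0.0016]
[[381.61002672 166.40560977]]
```

View pics/f.png

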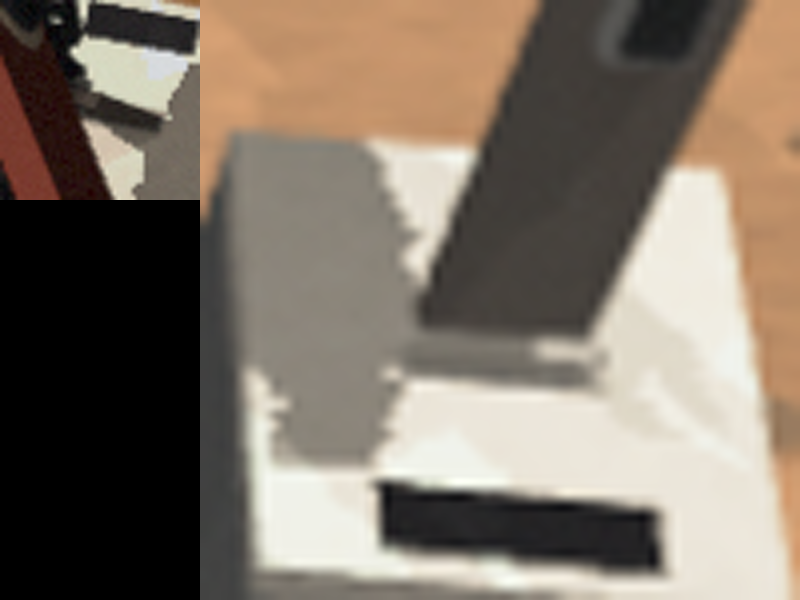

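Foot's front edge, scene px: left corner ≈(373.75,162.05), right corner ≈(390.55,163.35). It lies just behind and above the slot mouth. I'll convert that into an offset from the slot, as seen by the same camera.

Run:
```python
from h import *
np.set_printoptions(precision=4,suppress=True)
for z in (.114,.116,.118):
    print(z,*fit([("scene",(.0045,.022,z),(390.55,163.35)),("scene",(.0045,-.022,z),(373.75,162.05))],[.49,.33,-.16]))
```

```text
0.114 [ 0.4854  0.3376 -0.1368] [[ 0.2968 -0.0512]
 [-0.2971  0.041 ]]
0.116 [ 0.4871  0.3366 -0.136 ] [[ 0.3204 -0.0552]
 [-0.3207  0.0442]]
0.118 [ 0.4888  0.3355 -0.1352] [[ 0.344  -0.0593]
 [-0.3443  0.0475]]
```

```bash
python3 go.py 0.4925 0.3385 0.2325 1.408
```

```text
t 13.45 pos [0.4912 0.3355 0.2449] rpy [3.1393e+00 2.0000e-04 1.4054e+00] F [-0.6  0.4 -0.2] grip 0.093 50.6
d [0.021 0.005 0.083] w [ 0.0015  0.0001 -0.0017]
```

```bash
python3 -m pendant '[{"dx":0.02,"dy":0.008,"dz":0.03,"wx":0,"wy":0,"wz":0,"jaw":0},{"dx":0.02,"dy":0.008,"dz":0.05,"wx":0,"wy":0,"wz":0,"jaw":0},{"dx":0.02,"dy":0.008,"dz":0.05,"wx":0,"wy":0,"wz":0,"jaw":0},{"dx":0.02,"dy":0.008,"dz":0.05,"wx":0,"wy":0,"wz":0,"jaw":0}]'
python3 -m pendant '[{"dx":0,"dy":0,"dz":0.03,"wx":0,"wy":0,"wz":0,"jaw":0},{"dx":0,"dy":0,"dz":0.06,"wx":0,"wy":0,"wz":0,"jaw":0},{"dx":0,"dy":0,"dz":0.06,"wx":0,"wy":0,"wz":0,"jaw":0}]'
python3 go.py 0.4925 0.3385 0.2275 1.408
```

```text
t: 13.95
eef_pos: [0.4929, 0.3394, 0.2381]
orientation: [3.138, -0.001, 1.407]
wrist_force: [0.3, -0.8, -0.9]
grip_width: 0.101
finger_force: 50.6
t: 14.32
eef_pos: [0.493, 0.3395, 0.2293]
orientation: [3.138, -0.001, 1.407]
wrist_force: [-0.1, 1.1, 0.4]
grip_width: 0.093
finger_force: 51.0
t 14.325 pos [0.493  0.3395 0.2293] rpy [ 3.1381e+00 -1.0000e-03  1.4070e+00] F [-0.1  1.1  0.4] grip 0.093 51.0
d [-0.007 -0.002  0.012] w [ 0.0022 -0.0007 -0.0007]
```

```bash
python3 -m pendant '[{"dx":0,"dy":0,"dz":0.015,"wx":0,"wy":0,"wz":0,"jaw":0},{"dx":0,"dy":0,"dz":0.015,"wx":0,"wy":0,"wz":0,"jaw":0},{"dx":0,"dy":0,"dz":0.015,"wx":0,"wy":0,"wz":0,"jaw":0}]'
python3 -m pendant '[{"dx":0,"dy":0,"dz":0.015,"wx":0,"wy":0,"wz":0,"jaw":0},{"dx":0,"dy":0,"dz":0.015,"wx":0,"wy":0,"wz":0,"jaw":0},{"dx":0,"dy":0,"dz":0.015,"wx":0,"wy":0,"wz":0,"jaw":0}]'
```

```text
t: 14.7
eef_pos: [0.4933, 0.3397, 0.2292]
orientation: [3.137, -0.002, 1.407]
wrist_force: [-1.8, -1.0, 7.5]
grip_width: 0.099
finger_force: 52.0
t: 15.08
eef_pos: [0.4936, 0.3399, 0.2291]
orientation: [3.136, -0.002, 1.407]
wrist_force: [-4.1, -2.2, 14.9]
grip_width: 0.097
finger_force: 53.1
```

The foot touched at about the top plane, so it is slightly off the mouth. I'll back off a little and check the pixel columns through the slot numerically.

```bash
python3 -m pendant '[{"dx":0,"dy":0,"dz":-0.04,"wx":0,"wy":0,"wz":0,"jaw":0},{"dx":0,"dy":0,"dz":-0.04,"wx":0,"wy":0,"wz":0,"jaw":0},{"dx":0,"dy":0,"dz":-0.04,"wx":0,"wy":0,"wz":0,"jaw":0}]'
python3 - <<'E'
from cell import capture,env
import cv2,numpy as np
from h import *
b=capture("scene"); cv2.imwrite("pics/scene3.png",b); a=cv2.imread("pics/scene1.png")
print(env.read_state()["eef_pos"],env.read_state()["torque"])
for u in (376,380,384,388):
    print(u,"before",a[158:174,u].mean(-1).astype(int).tolist()); print("    now  ",b[158:174,u].mean(-1).astype(int).tolist())
for v in (160,163,166,167,168): print("row",v,a[v,365:398].mean(-1).astype(int).tolist(),"\n   now ",b[v,365:398].mean(-1).astype(int).tolist())
print(proj("scene",place((.4907,.339,-.163),np.array([[x,y,.102] for x in(-.0085,-.0055,.0055,.0085) for y in (-.024,.024)]))).round(1).tolist())
E
```

```text
t: 15.45
eef_pos: [0.4925, 0.3392, 0.2294]
orientation: [3.14, 0.0, 1.407]
wrist_force: [0.4, 0.0, -0.9]
grip_width: 0.094
finger_force: 50.5
[0.49249341 0.33915505 0.22937703] [-0.01828667 -0.00776965  0.00750957]
376 before [240, 240, 240, 240, 239, 232, 210, 128, 117, 143, 233, 240, 240, 240, 241, 241]
    now   [90, 67, 58, 60, 61, 60, 60, 61, 61, 117, 210, 227, 227, 227, 229, 235]
380 before [240, 240, 240, 240, 240, 235, 221, 150, 124, 128, 195, 240, 241, 240, 240, 241]
    now   [61, 60, 60, 61, 64, 66, 65, 65, 66, 91, 168, 227, 228, 227, 227, 230]
384 before [240, 240, 240, 240, 240, 239, 227, 200, 122, 124, 165, 241, 241, 241, 241, 240]
    now   [66, 65, 66, 66, 67, 65, 65, 65, 65, 73, 147, 228, 227, 228, 228, 228]
388 before [240, 240, 240, 240, 240, 239, 234, 220, 128, 115, 134, 225, 240, 241, 241, 241]
    now   [66, 66, 67, 66, 67, 67, 66, 66, 65, 64, 115, 204, 227, 227, 228, 228]
row 160 [240, 240, 240, 240, 240, 240, 241, 240, 240, 240, 240, 240, 240, 240, 240, 240, 240, 240, 240, 240, 240, 240, 240, 240, 240, 240, 240, 240, 240, 240, 240, 240, 240] 
   now  [131, 131
[... 912 characters left out ...]
120, 116, 115, 119, 140, 197, 232, 240, 240, 240, 241, 240] 
   now  [132, 133, 133, 131, 132, 132, 125, 106, 94, 111, 129, 117, 115, 111, 103, 91, 82, 83, 78, 73, 67, 65, 66, 64, 67, 71, 134, 197, 212, 214, 214, 217, 220]
row 168 [240, 240, 240, 240, 240, 240, 240, 240, 240, 240, 239, 233, 224, 222, 212, 195, 183, 170, 171, 165, 154, 153, 144, 134, 141, 159, 194, 226, 237, 240, 241, 241, 241] 
   now  [132, 132, 132, 132, 132, 132, 130, 131, 131, 182, 222, 210, 205, 200, 188, 168, 155, 152, 152, 147, 138, 132, 122, 115, 115, 119, 148, 188, 208, 214, 215, 223, 232]
[[372.0, 162.7], [390.7, 164.4], [372.1, 163.6], [390.8, 165.3], [372.4, 166.8], [391.3, 168.5], [372.5, 167.7], [391.4, 169.4]]
```

Slot and tile profiles in scene px: the slot's near rim is at v≈168.05/169.0 (u=376/388) and the tile's front foot edge at v≈167.2/168.15. So the tile sits about 1–2 mm too far in +x, with y and yaw good. I'll shift by −1.8 mm along tool y and retry.

```bash
python3 -m pendant '[{"dx":0,"dy":-0.012,"dz":0,"wx":0,"wy":0,"wz":0,"jaw":0},{"dx":0,"dy":-0.012,"dz":0.015,"wx":0,"wy":0,"wz":0,"jaw":0},{"dx":0,"dy":-0.012,"dz":0.02,"wx":0,"wy":0,"wz":0,"jaw":0},{"dx":0,"dy":-0.012,"dz":0.02,"wx":0,"wy":0,"wz":0,"jaw":0}]'
python3 -m pendant '[{"dx":0,"dy":0,"dz":0.015,"wx":0,"wy":0,"wz":0,"jaw":0},{"dx":0,"dy":0,"dz":0.015,"wx":0,"wy":0,"wz":0,"jaw":0},{"dx":0,"dy":0,"dz":0.015,"wx":0,"wy":0,"wz":0,"jaw":0}]'
python3 -c "
from cell import env; print(env.read_state()['torque'])"
```

```text
t: 16.0
eef_pos: [0.4911, 0.3396, 0.2273]
orientation: [3.139, -0.0, 1.407]
wrist_force: [0.0, -0.0, -1.0]
grip_width: 0.092
finger_force: 50.5
t: 16.38
eef_pos: [0.4911, 0.3397, 0.2252]
orientation: [3.138, -0.001, 1.407]
wrist_force: [-0.6, -0.2, -0.1]
grip_width: 0.093
finger_force: 50.6
[ 0.04129319 -0.02214969 -0.03870756]
```

Entering now: z is below the previous contact with no force. I'll continue.

```bash
python3 -m pendant '[{"dx":0,"dy":0,"dz":0.02,"wx":0,"wy":0,"wz":0,"jaw":0},{"dx":0,"dy":0,"dz":0.03,"wx":0,"wy":0,"wz":0,"jaw":0},{"dx":0,"dy":0,"dz":0.03,"wx":0,"wy":0,"wz":0,"jaw":0}]'
python3 -m pendant '[{"dx":0,"dy":0,"dz":0.02,"wx":0,"wy":0,"wz":0,"jaw":0},{"dx":0,"dy":0,"dz":0.03,"wx":0,"wy":0,"wz":0,"jaw":0},{"dx":0,"dy":0,"dz":0.03,"wx":0,"wy":0,"wz":0,"jaw":0}]'
python3 -c "
from cell import env; print(env.read_state()['torque'])"
```

```text
t: 16.75
eef_pos: [0.491, 0.3396, 0.2204]
orientation: [3.139, -0.0, 1.407]
wrist_force: [-0.0, 0.3, -1.6]
grip_width: 0.098
finger_force: 50.6
t: 17.12
eef_pos: [0.4911, 0.3396, 0.216]
orientation: [3.139, -0.0, 1.407]
wrist_force: [-0.3, 0.9, -1.6]
grip_width: 0.097
finger_force: 50.6
[ 0.00245216 -0.01652088 -0.02337215]
```

```bash
python3 -m pendant '[{"dx":0,"dy":0,"dz":0.03,"wx":0,"wy":0,"wz":0,"jaw":0},{"dx":0,"dy":0,"dz":0.06,"wx":0,"wy":0,"wz":0,"jaw":0},{"dx":0,"dy":0,"dz":0.09,"wx":0,"wy":0,"wz":0,"jaw":0},{"dx":0,"dy":0,"dz":0.12,"wx":0,"wy":0,"wz":0,"jaw":0},{"dx":0,"dy":0,"dz":0.12,"wx":0,"wy":0,"wz":0,"jaw":0}]'
python3 -c "
from cell import env; print(env.read_state()['torque'])"
```

```text
t: 17.75
eef_pos: [0.491, 0.3395, 0.1975]
orientation: [3.139, 0.0, 1.407]
wrist_force: [0.1, 0.9, -1.1]
grip_width: 0.097
finger_force: 50.6
[ 0.02041862 -0.0236253   0.00988227]
```

```bash
python3 -m pendant '[{"dx":0,"dy":0,"dz":0.04,"wx":0,"wy":0,"wz":0,"jaw":0},{"dx":0,"dy":0,"dz":0.08,"wx":0,"wy":0,"wz":0,"jaw":0},{"dx":0,"dy":0,"dz":0.12,"wx":0,"wy":0,"wz":0,"jaw":0},{"dx":0,"dy":0,"dz":0.16,"wx":0,"wy":0,"wz":0,"jaw":0},{"dx":0,"dy":0,"dz":0.19,"wx":0,"wy":0,"wz":0,"jaw":0},{"dx":0,"dy":0,"dz":0.19,"wx":0,"wy":0,"wz":0,"jaw":0},{"dx":0,"dy":0,"dz":0.19,"wx":0,"wy":0,"wz":0,"jaw":0}]'
python3 - <<'E'
from cell import env,capture
import cv2
from h import *
b=capture("scene"); s=env.read_state(); print(s["eef_pos"],s["wrist_force"],s["torque"])
# tile top height check: rows of dark tile at top, and cap still on stand vs scene1
a=cv2.imread("pics/scene1.png"); r=(slice(175,235),slice(92,150))
print("cap diff",cv2.absdiff(a[r],b[r]).mean())
E
```

```text
t: 18.62
eef_pos: [0.4911, 0.3396, 0.1696]
orientation: [3.139, -0.0, 1.407]
wrist_force: [-1.0, 0.6, -1.6]
grip_width: 0.098
finger_force: 50.4
[0.49116091 0.33963699 0.16970423] [-1.23000388 -0.03930752 -1.01680943] [ 0.04179976  0.29068911 -0.01342734]
cap diff 14.734386973180076
```

Run:
```python
from cell import env,capture
import cv2
b=capture("scene"); a=cv2.imread("pics/scene1.png")
m=cv2.matchTemplate(b[165:240,80:160],a[183:205,92:131],cv2.TM_CCOEFF_NORMED); print(cv2.minMaxLoc(m),"expect loc (12,18)")
s=env.read_state(); print(s["t"],s["eef_pos"],s["wrist_force"],s["finger_force"])
```

```text
(-0.5038755536079407, 0.8768275380134583, (24, 48), (12, 18)) expect loc (12,18)
18.725 [0.4911303  0.33967674 0.16970449] [-1.48251263 -0.19641883 -1.22624188] 50.4341983795166
```

The cap is unmoved on the stand, and the tile is held still about 59 mm deep. Signing off.

```bash
python3 -c "
from cell import job; print(job.sign_off())"
```

```text
the job is handed in; nothing more can be done
None
```

I handed the job in at about 18.7 s: the cap is released upright and centred on the stand, and the tall tile is still gripped about 59 mm deep in the slot, clear of the floor by my measurements; sign-off returned no verdict.

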